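# Lock the filter plug into the photometer's bayonet socket

## Task

Take the filter plug (the one with the tall bar grip) out of the storage block and fit it in the photometer's bayonet socket: pins into the two slots, push it down against the spring, twist a quarter turn clockwise, and let the spring lift the pins into their seats. Finish while still gripping it there, seated and upright, so that I can tighten the locking thumbscrew; do not let go, and leave the blanking plug and the other things where they are.

Things in the scene. Friction and masses are not known exactly. Their poses are not given: they have to be found in the camera images.
- filter_center (a point): Centre of the filter plug, half-way up: 84 mm tall, 160 g, upright, z up, same after half a turn. Below: flange 58 mm across, 5 mm thick, underside 18.5 mm under this point; then an aluminium barrel 34 mm across, to 42 mm under it. Above the flange: black drum 45 mm across, its top 0.5 mm over this point; then the bar grip. Starts at any yaw in one of the block's two wells, flange on the block.
- filter_grip (a point): Where to take the filter plug's black bar grip: on the plug's axis, 22.5 mm above filter_center. The bar is 42 mm long along the plug's y, 14 mm wide along x, with rounded edges; its top is 20 mm above this point and it rises from the drum 22 mm below this point.
- filter_pins (a point): Middle between the filter plug's two bayonet pins, on the plug's axis, 34 mm below filter_center and 8 mm above the barrel's bevelled lower end. The steel pins, 6 mm thick, stick out of the barrel along the plug's +y and -y (in line with the bar grip), 45 mm over their tips.
- blank_center (a point): The blanking plug (bystander): same barrel, pins and flange, but only a low knurled aluminium cap 50 mm across, 9 mm high, and no bar grip. This point is on its axis, 19 mm above its lower end. It stands in the other well.
- plug_block: Grey plastic storage block, fixed, 144 x 72 x 30 mm, its long side along its x; origin at the centre of its underside. Two round wells of 50 mm diameter right through it at x = -36 and +36 mm; which plug stands in which well varies.
- photometer: White instrument housing fixed to the bench, 92 (x) x 140 (y) x 50 mm; origin at the centre of its underside, z up, y along its long side. On top in the middle stands the aluminium bayonet collar, 28 mm high, 48 mm outside, 37 mm bore, and at +y and -y of it a dark block about 30 mm square, lower than the collar's rim. A brass thumbscrew sticks out of the collar's side.
- socket (a point): Centre of the collar's mouth, level with its rim, 78 mm above the bench; axes as the photometer. Two L-slots in the wall: open at the rim at +y and -y (9 mm wide, bevelled), down, then a quarter turn clockwise seen from above, to seats at +x and -x with a stop. Pins pass under the slot roof when their axes are 12 to 15.5 mm below the rim; at 15.5 the flange meets the rim.
- seat (a point): Centre of the two seats, on the collar's axis 8.5 mm below socket: filter_pins is here when the plug is locked, and filter_center 25.5 mm above socket. At the end of each run the slot's roof is 3.5 mm higher, so the spring lifts the pin into it; the bar grip then points along the photometer's x, with about 4 degrees of play either way; the flange is 7 mm clear of the rim.
- ejector (a joint): Travel in m of the spring-loaded ejector disc (30 mm diameter) in the collar's bore, downward positive: 0 free (its face 8.5 mm below the rim), 0.008 with a plug seated, 0.015 with a plug pushed right down. Spring 0.8 N/mm with 1.6 N preload: about 8 N seated, 14 N right down.
- beaker: Empty beaker, 67 mm across, 80 mm high, behind the photometer (bystander); origin at the centre of its underside.
- driver: Small screwdriver, 142 mm long, lying in front (bystander); origin under its centre.
- dish: Glass petri dish, 70 mm across, 14 mm high, in front of the photometer (bystander); origin at the centre of its underside.
Not all that is in view belongs to the job. Leave any red look-alike of the part that bears filter_center alone.

How it is judged:
On the way, in this order (a step that is already met when the one before it is completed fails the run):
1. the filter plug is lifted out of the storage block (distance of filter_center from where it was at the start of the episode above 0.03 m and contact force between the fingers and filter_plug above 2 N and height (world z) of filter_center above 0.081 m), for 0.1 s.
2. the plug is in the collar, its pins down the two entry slots and pushed below the roof of the slots (horizontal distance between filter_pins and seat below 0.003 m and z of filter_pins in the frame of seat below -0.0033 m and angle between the y axis of filter_pins and the y axis of seat, either way round below 0.25 rad), for 0.05 s.
3. the plug is turned a quarter turn and the spring has lifted its pins into the seats, the fingers still holding it (horizontal distance between filter_pins and seat below 0.003 m and angle between the y axis of filter_pins and the x axis of seat, either way round below 0.14 rad and z of filter_pins in the frame of seat between -0.0018 and 0.0015 m and contact force between the fingers and filter_plug above 4 N), for 0.2 s.
At the end, for the whole second after the job is handed in: Fingers still grip the filter plug (over 4 N); it sits in the collar, centred within 3 mm, upright within 4 deg, turned a quarter turn (bar along the photometer's x within 8 deg), pins within 1.8 mm below to 1.5 mm above seat height with the spring compressed; bystanders within 20 mm (all of step 3 and angle between filter_center's own z axis and vertical below 0.07 rad and value of joint ejector above 0.006 m and distance of each of blank_center, beaker, driver, dish from where it was at the start of the episode below 0.02 m); the arm keeps its last pose, push and grip.
It fails at once if the blanking plug, the beaker, the screwdriver or the dish is pushed more than 20 mm away (distance of any of blank_center, beaker, driver, dish from where it was at the start of the episode above 0.02 m).
It also fails if it takes over 45 s, if anything falls off the work surface, if the arm or the gripper's body presses on something with over 40 N, if the wrist force passes 120 N, or if a joint passes its speed limit or range.

## Robot

A 7-joint arm with a two-finger parallel gripper is mounted at the origin on a cart in front of the work surface, level with it; the furniture and walls round the work are solid. World frame = base frame: x ahead of the robot, y to its left, z up, the work surface at z = 0. Lengths are in m, angles in rad, forces in N, time in s.
With the tool pointing down it reaches from about 0.35 to 0.9 m from the base axis. Payload 8.1 kg.
Tool frame: the origin (TCP) lies at the very end of the fingers, on their centre line; the grasp point (between the pads) lies 19 mm behind it; z points along the fingers, y is the direction in which the jaws open and shut (so a half turn about z gives the same grasp; the last joint's range is limited). The gripper opens to 92 mm and grips with 3 to 60 N. Pads are 19 mm wide; open, the fingers measure 130 mm over their backs; the gripper's body (75 mm by 190 mm) begins 47 mm behind the grasp point.
Start: joints at [1.022, 0.434, 0.025, 1.573, -0.012, 1.134, -0.075], TCP at [0.269, -0.564, 0.227] pointing down, gripper open.
Joint ranges: [-2.62, 2.62], [-0.44, 2.09], [-1.27, 1.32], [0.08, 2.57], [-1.32, 4.46], [0.12, 2], [-2.74, 2.74]. Speed limits (rad/s): [2.22, 2.22, 3.01, 3.01, 3.14, 3.14, 3.14].

## Interface

Orientations are given as a rotation vector (axis times angle).
In Python, from station import readout, optics, bot gives the robot as it stands.
- The arm moves only by the tool send_rows, never from a script. Its argument "deltas" is a list that holds one entry, the list of rows, each a list of 6 numbers: the shift along the tool's x, y, z in m, then the turn, a rotation vector about the tool's x, y, z in degrees. A call has 1 to 8 rows; each row shifts and turns the commanded pose from where the row before left it, along the tool's axes as they then stand; what a row does not reach is not made up. A row lasts 1/10 s, in which the tool goes at most 50 mm and 8.59 degrees, less where a joint would pass 70% of its speed; a pose out of reach is approached as far as the arm can. A call is refused whole if a number of a shift passes 0.05 or a number of a turn 8.59, either way. A call with a gripper value outside its range is refused whole. "jaw" is the gripper command: -1 is shut, 1 is fully open, values between are in proportion, set as the call begins (left out, the last holds). The fingers move at their own pace and stop on an object; the grip force is fixed at half the most. Time passes only in rows, so rows that do not move let the fingers close. It gives the time, the measured TCP pose, the force and the opening at its end, in the units of the state.
- readout.sense(): the state, without advancing time (a new reading comes with each control period).
- optics.read_camera(name): name is "scene" or "side" or "wrist"; returns (picture, depth): 480x640x3 uint8, red, green, blue; 480x640 float32, m along the optical axis (not along the pixel's ray), 0 where there is no reading.
- optics.camera_info(name): a dict with "fx", "fy", "cx", "cy" (pixels), "R" (3x3) and "t" (3): a world point X has camera coordinates R X + t. Camera axes: x right, y down, z forward; pixel columns grow to the right and rows downward; lengths in m; the calibration is good to about 2 mm. A picture is of the moment at which its call begins: read the wrist's pose just before it. camera_info takes no time and is no camera call; for the wrist camera it gives the pose at the moment of the call.
- bot.close_job(): hands the job in, once; it reports no verdict.
The state is a dict: "t": time; "qpos": joint angles; "qvel": joint speeds; "tau": joint torques, N m; "tcp_pos": TCP position; "eef_rot": TCP orientation; "ft_force": force on the tool from outside, world axes, zero at the start; "moment": the same for the moment, N m; "width": finger opening in m.
Only numpy, scipy, OpenCV 4.12 (cv2) and the standard library are available. Lean on these libraries where they do the work, as an engineer would, in place of code of your own. Each camera call takes 0.05 s, during which the arm holds its last target. There are 200 camera calls.

## Working session

There is one attempt and no reset: what is moved stays moved. The work goes in short steps, Python scripts to look and compute and a tool call to move; the robot and the scene stay as the last step left them, time stands still between calls to the robot, and variables do not carry over. Pictures are saved under pics/ and viewed, about 8 in all and at most 12, crops included, and the job is handed in when it is done.

Besides the shell and the picture viewer there is one more tool, called after "Call:" by a JSON object that holds its "api" and its "payload", one argument or row to a line. send_rows: Moves the arm, as the interface text tells. Its arguments: {"type":"object","properties":{"deltas":{"type":"array"},"jaw":{"type":"number"}},"required":["deltas"]}

```bash
ls; mkdir -p pics; python3 - <<'E'
from station import readout, optics, bot
import numpy as np, cv2
s=readout.sense(); print({k:np.round(v,4) for k,v in s.items()})
for n in ("scene","side"):
    i=optics.camera_info(n); p,d=optics.read_camera(n)
    np.savez(f"{n}0.npz",p=p,d=d,**{k:np.array(v) for k,v in i.items()})
    cv2.imwrite(f"pics/{n}0.png",p[:,:,::-1]); print(n,i["fx"],np.round(-np.array(i["R"]).T@i["t"],3))
E
```

```text
pics
{'t': np.float64(0.0), 'qpos': array([ 1.0224,  0.4352,  0.025 ,  1.5741, -0.0116,  1.134 , -0.0751]), 'qvel': array([ 0.    , -0.0003,  0.0002,  0.0004,  0.001 ,  0.001 ,  0.0002]), 'tau': array([ 9.00000e-04, -6.67841e+01,  9.85500e-01, -3.14461e+01,
       -6.06000e-02,  4.28000e-02,  2.00000e-04]), 'tcp_pos': array([ 0.2692, -0.5635,  0.226 ]), 'eef_rot': array([-3.0625e+00, -6.9400e-01,  8.0000e-04]), 'ft_force': array([-0.1812,  0.7767, -0.0299]), 'moment': array([ 0.0199, -0.0356, -0.0048]), 'width': np.float64(0.0919)}
scene 505.4719075574029 [-0.208  0.554  0.541]
side 460.0609647187169 [0.511 0.936 0.556]
```

View pics/scene0.png

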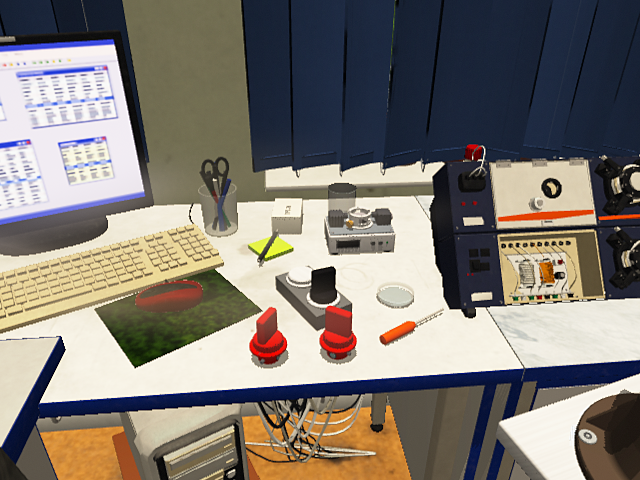

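View pics/side0.png

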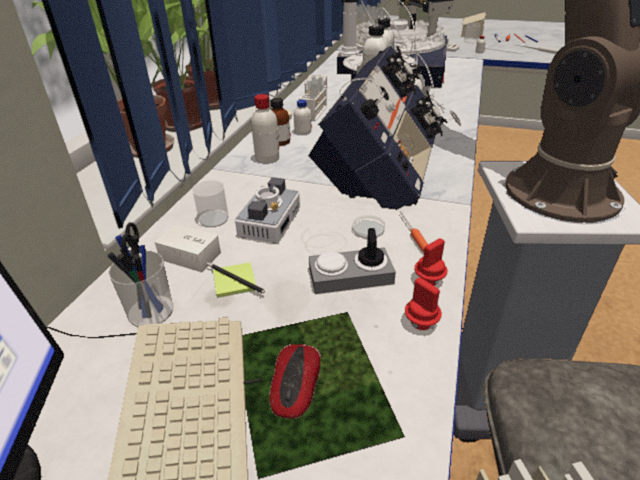

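Candidates for the plug, in scene pixels: the black bar grip in the grey block at (323,285), and two red look-alikes at (266,340) and (338,335) on the bench. The black one fits because it stands in a well and has a black bar. I'll confirm it in an enlarged crop and measure with depth.

```bash
cat > h.py <<'E'
import numpy as np, cv2
def load(n): return dict(np.load(n))
def cloud(c):
    v,u=np.mgrid[0:480,0:640]; d=c["d"]
    X=np.stack([(u-c["cx"])/c["fx"]*d,(v-c["cy"])/c["fy"]*d,d],-1)
    W=(X-c["t"])@c["R"]; W[d<=0]=np.nan
    return W
def proj(c,P):
    q=np.atleast_2d(P)@c["R"].T+c["t"]; return np.stack([c["fx"]*q[:,0]/q[:,2]+c["cx"],c["fy"]*q[:,1]/q[:,2]+c["cy"]],1)
def ray(c,uv,z):
    uv=np.atleast_2d(uv).astype(float); r=np.c_[(uv[:,0]-c["cx"])/c["fx"],(uv[:,1]-c["cy"])/c["fy"],np.ones(len(uv))]@c["R"]
    o=-c["R"].T@c["t"]; return o+r*((z-o[2])/r[:,2])[:,None]
E
python3 - <<'E'
from h import *
a,b=load("scene0.npz"),load("side0.npz")
ca=a["p"][195:345,255:415]; cb=b["p"][170:300,185:405]
A=cv2.resize(ca,(400,375),interpolation=2); B=cv2.resize(cb,(400,236),interpolation=2)
im=np.zeros((375,800,3),np.uint8); im[:,:400]=A; im[:236,400:]=B
im=cv2.resize(im,(800,375)); cv2.imwrite("pics/crop1.png",im[:,:,::-1])
for n,c,pts in (("scene",a,dict(bar=(322,270),cap=(299,273),blk=(315,312),collar=(360,213),house=(345,247),dish=(395,296),beaker=(342,190),bench=(400,340))),
              ("side",b,dict(bar=(372,232),cap=(331,262),blk=(352,272),collar=(268,192),house=(262,220),dish=(368,227),beaker=(212,215),bench=(330,305)))):
    W=cloud(c)
    for k,(u,v) in pts.items(): print(n,k,np.round(W[v,u],4))
# height maps
for n,c in (("scene",a),("side",b)):
    W=cloud(c); P=W.reshape(-1,3); col=c["p"].reshape(-1,3).astype(int)
    dark=col.max(1)<70
    m=dark&(P[:,2]>.055)&(P[:,2]<.1)
    Q=P[m]; print(n,"dark",m.sum(),np.round(np.nanmedian(Q,0),4))
E
```

```text
scene bar [0.4519 0.2979 0.0895]
scene cap [0.5245 0.3143 0.0434]
scene blk [0.4231 0.321  0.0293]
scene collar [0.6676 0.1282 0.0668]
scene house [0.6204 0.1818 0.0194]
scene dish [0.45   0.1548 0.0023]
scene beaker [0.8102 0.1092 0.0589]
scene bench [ 0.3415  0.2033 -0.001 ]
side bar [0.4538 0.2895 0.0902]
side cap [0.5242 0.3137 0.0422]
side blk [0.4874 0.3226 0.0275]
side collar [0.6582 0.12   0.068 ]
side house [0.6608 0.2001 0.0525]
side dish [0.4502 0.1482 0.001 ]
side beaker [0.773  0.1545 0.0329]
side bench [ 0.525   0.3756 -0.0009]
scene dark 4646 [0.3611 0.0543 0.0763]
side dark 6822 [0.4666 0.0688 0.0729]
```

View pics/crop1.png

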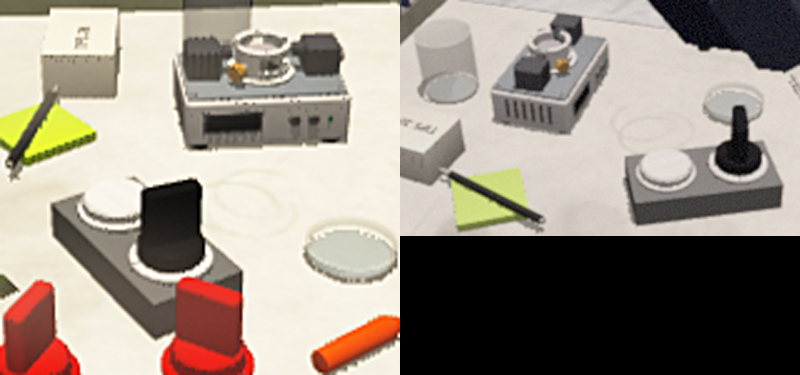

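The crop confirms the black-bar plug: upright in the grey block, white flange, black drum and bar. The knurled blank is in the other well, and the red ones stand outside the block. Next come exact poses.

```bash
python3 - <<'E'
from h import *
for n in ("scene","side"):
    c=load(n+"0.npz"); W=cloud(c); P=W.reshape(-1,3); col=c["p"].reshape(-1,3).astype(int); mx=col.max(1); mn=col.min(1)
    near=lambda x,y,r:np.hypot(P[:,0]-x,P[:,1]-y)<r
    def rep(k,m):
        Q=P[m].astype(np.float32)
        if len(Q)<5: print(n,k,"few");return
        r=cv2.minAreaRect(Q[:,:2]*1000); print(n,k,len(Q),"rect c",np.round(r[0],1),"size",np.round(r[1],1),"ang",round(r[2],1),"z",np.round(np.percentile(Q[:,2],[5,50,95]),4))
    rep("bar",(mx<80)&near(.455,.295,.06)&(P[:,2]>.06)&(P[:,2]<.1))
    rep("bartop",near(.455,.295,.06)&(P[:,2]>.086)&(P[:,2]<.1))
    rep("flange",(mn>140)&near(.455,.295,.06)&(P[:,2]>.031)&(P[:,2]<.040))
    rep("blkall",(mn<140)&near(.49,.305,.1)&(P[:,2]>.026)&(P[:,2]<.033))
    rep("blank",near(.525,.314,.045)&(P[:,2]>.040)&(P[:,2]<.05))
    rep("house",near(.66,.125,.11)&(P[:,2]>.046)&(P[:,2]<.053))
    rep("blocks",near(.66,.125,.09)&(mx<90)&(P[:,2]>.056)&(P[:,2]<.085))
    rep("rim",near(.66,.125,.045)&(mx>90)&(P[:,2]>.0745)&(P[:,2]<.083))
    rep("beaker",near(.79,.13,.07)&(P[:,2]>.02)&(P[:,2]<.085))
    rep("dish",near(.45,.16,.05)&(P[:,2]>.004)&(P[:,2]<.03))
    # rim ellipse pts, z-stats of collar-ish
    m=near(.66,.125,.045)&(P[:,2]>.0745)&(P[:,2]<.083)&(mx>90); Q=P[m]
    if len(Q)>8:
        A=np.c_[Q[:,:2],np.ones(len(Q))]; s=np.linalg.lstsq(A*[2,2,1],(Q[:,:2]**2).sum(1),rcond=None)[0]; print(" circ",s[:2],np.sqrt(s[2]+s[0]**2+s[1]**2))
    m=(mx<60)&near(.455,.295,.06)&(P[:,2]>.06)&(P[:,2]<.1)
    # thumbscrew
    h=cv2.cvtColor(c["p"],cv2.COLOR_RGB2HSV).reshape(-1,3); rep("brass",near(.66,.125,.07)&(h[:,0]>10)&(h[:,0]<28)&(h[:,1]>130)&(P[:,2]>.05))
E
```

```text
scene bar 432 rect c [450.2 296.4] size [15.4 41.6] ang 0.2 z [0.062  0.0786 0.09  ]
scene bartop 132 rect c [452.1 296.4] size [15.5 41. ] ang 2.8 z [0.0863 0.0891 0.0909]
scene flange 199 rect c [465.8 295.8] size [81.9 58.7] ang 6.0 z [0.0324 0.0339 0.0357]
scene blkall 693 rect c [487.  303.1] size [147.3  74.1] ang 11.4 z [0.027  0.029  0.0311]
scene blank 303 rect c [524.1 313.6] size [42.6 48.5] ang 63.2 z [0.0409 0.0427 0.044 ]
scene house 704 rect c [690.7 127.1] size [133.3 160.3] ang 75.0 z [0.0467 0.0487 0.0522]
scene blocks 317 rect c [692.7 124.4] size [134.4 114. ] ang 75.0 z [0.0576 0.0676 0.0754]
scene rim 117 rect c [655.5 125.2] size [84.9 49. ] ang 87.2 z [0.0747 0.0759 0.0774]
scene beaker 749 rect c [794.2 125.4] size [97.2 67.4] ang 7.6 z [0.0367 0.0618 0.0772]
scene dish 360 rect c [448.5 156.3] size [68.9 71.5] ang 55.7 z [0.0045 0.0091 0.0137]
 circ [0.6518256  0.12334433] 0.02774008700424587
scene brass 29 rect c [637.3 166.1] size [10.9 11.5] ang 34.3 z [0.0581 0.0652 0.0682]
side bar 211 rect c [455.4 296.8] size [13.  41.9] ang 0.7 z [0.0629 0.0863 0.090
[... 230 characters left out ...]
3] ang 11.6 z [0.0269 0.029  0.0311]
side blank 424 rect c [525.  310.8] size [48.6 48.7] ang 30.9 z [0.0408 0.0429 0.0445]
side house 774 rect c [687.3 129.7] size [139.1 145.5] ang 75.4 z [0.0469 0.0488 0.0518]
side blocks 278 rect c [658.9 138.1] size [128.5  32.3] ang 75.3 z [0.0573 0.0687 0.0755]
side rim 153 rect c [655.  126.5] size [86.4 48.2] ang 64.2 z [0.0747 0.0761 0.0776]
side beaker 1182 rect c [793.6 111.7] size [ 66.7 100.1] ang 44.5 z [0.0248 0.0579 0.0784]
side dish 250 rect c [451.6 153.8] size [69.4 69.3] ang 10.1 z [0.0043 0.0092 0.0139]
 circ [0.65498052 0.12213635] 0.02909925093010232
side brass 31 rect c [640.9 166.8] size [11.   7.3] ang 38.6 z [0.0582 0.0649 0.069 ]
```

```bash
python3 - <<'E'
from h import *
for n in ("scene","side"):
    c=load(n+"0.npz"); W=cloud(c); P=W.reshape(-1,3); h=cv2.cvtColor(c["p"],cv2.COLOR_RGB2HSV).reshape(-1,3)
    red=((h[:,0]<5)|(h[:,0]>175))&(h[:,1]>150)&(h[:,2]>100)&(P[:,2]>.03)&(P[:,2]<.2)&(P[:,0]<.6)&(P[:,1]>.15)
    Q=P[red].astype(np.float32); k=cv2.kmeans(Q[:,:2].copy(),2,None,(3,50,1e-4),5,0)
    for j in (0,1):
        q=Q[k[1].ravel()==j]; print(n,"red",len(q),q.mean(0).round(3),q.min(0).round(3),q.max(0).round(3))
    for y0 in np.arange(-.7,.4,.1):
        m=(P[:,1]>y0)&(P[:,1]<y0+.1)&(P[:,2]>.1)&(P[:,2]<.7)&(P[:,0]>.1)&(P[:,0]<1)
        if m.sum()>3: print(n,"y",y0.round(1),"n",m.sum(),"x min",P[m][:,0].min().round(3),"zmax",P[m][:,2].max().round(3))
    # housing yaw: top-plane gray pixels within 0.085 & collar outside
    for y in (75.3,):
        t=np.radians(y); ey=np.array([np.cos(t),np.sin(t)]); ex=np.array([ey[1],-ey[0]])
        D=P[:,:2]-[.657,.124]; a=D@ex; b=D@ey
        m=(abs(a)<.06)&(abs(b)<.085)&(P[:,2]>.044)&(P[:,2]<.053)
        r=cv2.minAreaRect((P[m][:,:2]*1000).astype(np.float32)); print(n,"house",np.round(r[0],1),np.round(r[1],1),round(r[2],2))
        m=(abs(a)<.03)&(abs(b)<.026)&(P[:,2]>.0745)&(P[:,2]<.083); q=P[m]
        print(" rim local x",a[m].min().round(4),a[m].max().round(4)," y",b[m].min().round(4),b[m].max().round(4), cv2.minEnclosingCircle((q[:,:2]*1000).astype(np.float32)))
E
```

```text
scene red 1720 [0.352 0.359 0.056] [0.323 0.288 0.03 ] [0.425 0.439 0.086]
scene red 136 [0.565 0.513 0.034] [0.538 0.491 0.03 ] [0.591 0.553 0.038]
scene y -0.6 n 3095 x min 0.617 zmax 0.442
scene y -0.5 n 7856 x min 0.647 zmax 0.465
scene y -0.4 n 6650 x min 0.685 zmax 0.465
scene y -0.3 n 11091 x min 0.286 zmax 0.465
scene y -0.2 n 12803 x min 0.259 zmax 0.464
scene y -0.1 n 11755 x min 0.363 zmax 0.465
scene y -0.0 n 12466 x min 0.368 zmax 0.465
scene y 0.1 n 7685 x min 0.814 zmax 0.465
scene y 0.2 n 8975 x min 0.854 zmax 0.464
scene y 0.3 n 8150 x min 0.808 zmax 0.464
scene house [652.5 137.4] [136.1  88.5] 75.09
 rim local x -0.0295 0.0217  y -0.026 0.0259 ((653.9451293945312, 126.6227035522461), 29.958179473876953)
side red 996 [0.569 0.534 0.034] [0.539 0.491 0.03 ] [0.599 0.582 0.038]
side red 1168 [0.365 0.371 0.056] [0.328 0.297 0.03 ] [0.402 0.438 0.086]
side y -0.7 n 603 x min 0.257 zmax 0.309
side y -0.6 n 1712 x min 0.199 zmax 0.329
side y -0.5 n 3629 x min 0.196 zmax 0.346
side y -0.4 n 2267 x min 0.254 zmax 0.362
side y -0.3 n 6125 x min 0.254 zmax 0.379
side y -0.2 n 4337 x min 0.26 zmax 0.396
side y -0.1 n 3297 x min 0.369 zmax 0.41
side y -0.0 n 6913 x min 0.371 zmax 0.428
side y 0.1 n 6865 x min 0.819 zmax 0.444
side y 0.2 n 12088 x min 0.859 zmax 0.459
side y 0.3 n 9660 x min 0.79 zmax 0.461
side house [659.2 137. ] [139.1  88.8] 75.37
 rim local x -0.0247 0.0239  y -0.0256 0.0259 ((657.6619873046875, 124.8930892944336), 30.048025131225586)
```

```bash
python3 - <<'E'
from h import *
P=np.concatenate([cloud(load(n+"0.npz"))[::1].reshape(-1,3) for n in ("scene","side")]); P=P[np.isfinite(P[:,0])&(P[:,2]<.9)]
print("rows y, cols x .10...0.9 step .05; max z cm")
for y in np.arange(.35,-.75,-.05):
    print(f"{y:5.2f}",*[ (lambda m:f"{P[m][:,2].max()*100:3.0f}" if m.sum()>2 else "  .")((abs(P[:,1]-y)<.025)&(abs(P[:,0]-x)<.025)) for x in np.arange(.1,.92,.05)])
E
```

```text
rows y, cols x .10...0.9 step .05; max z cm
 0.35 -24 -24 -26   .   3   8   3   3   4   4   0   2   2   1  16  15   0
 0.30 -24 -25 -26   0   4   9   3   9   5   5   0   1   2   5   5   3  46
 0.25 -26 -27 -31   0   0   2   3   5   3   0   0   0   0   5   5   5  46
 0.20 -68 -68 -78   0   0   2   1   1   1   0   5   8   8   0   5  46  46
 0.15   0   0   .   0   0   2   2   1   2   0   5   8   8   8   8  46  46
 0.10   2   0   0   0   0   9  12   1   0   0   7   8   8   8  46  46  46
 0.05   6   0   0   0   5  11  25  25  23  21   5   8   5   0   0  46   4
 0.00  33   0   0   0   4  11  24  27  26  20  11   0   0   0  47  46   4
-0.05  28   0   0   0   4  15  20  24  23  19   0   0   0   0  46  40  39
-0.10   2   0   0   0   4  16  22  24  22  18   0   0   0   0  46  46  38
-0.15   0   0   0  10  15  17  23  24  21   .   0  11  17  13  46   4  37
-0.20   .   0   0  13  18  24  25  23  20   .   0   6  17   0  46   4  38
-0.25   .   0   7  13  19  25  24  23  19   .   0  12  13  46  46  36  37
-0.30   0   0   0  12  18  25  23  22   .   .   7  12  47  46  36  37  36
-0.35   0   0   9  16  25  26  23  20   .  -0  10   9  14  46   4  36  36
-0.40   0   1   6  18  30  30  32  24   .   .   7   0  46  46   4  29  34
-0.45   0   1   2  33  29  32  32  27   .  -0  10   7  46  46   4   6  34
-0.50   0   0  33  33  31  33  27   .   .  10  10  47  46   4   .   5  34
-0.55   0   0   7  32  32  32  32   .   .  10  10  33  42   4   .   .  16
-0.60   0   0   1  31  31  31   .   .   .   0  31  32  35   4   .   4   .
-0.65   0   0   1   .   .   .   .  10  10   4   .   4   4   .   .   .   .
-0.70   0   9   9  10  10   .  25  29  10   4  30  30   4   .   .   .   .
```

The console reaches z≈0.27 between the start and the work, so I rise first and then traverse.

Call:
{"api": "send_rows", "payload": {
  "deltas": [
    [[0,0,-0.04,0,0,0],[0,0,-0.04,0,0,0],[0,0,-0.04,0,0,0],[0,0,-0.04,0,0,0],[0.034,-0.022,0,0,0,0],[0.034,-0.022,0,0,0,0],[0.034,-0.022,0,0,0,0],[0.034,-0.022,0,0,0,0]]
  ],
  "jaw": 0
}}

```text
t: 0.9
tcp_pos: [0.3547, -0.4243, 0.3864]
eef_rot: [-3.064, -0.694, 0.0]
ft_force: [0.0, -0.1, 0.5]
width: 0.0462
```

Call:
{"api": "send_rows", "payload": {
  "deltas": [
    [[0.034,-0.022,0,0,0,0],[0.034,-0.022,0,0,0,0],[0.034,-0.022,0,0,0,0],[0.034,-0.022,0,0,0,0],[0.034,-0.022,0,0,0,0],[0.034,-0.022,0,0,0,0],[0.034,-0.022,0,0,0,0],[0.034,-0.022,0,0,0,0]]
  ]
}}

```text
t: 1.7
tcp_pos: [0.5242, -0.1484, 0.3865]
eef_rot: [-3.064, -0.694, 0.001]
ft_force: [0.4, -0.5, -0.8]
width: 0.046
```

Call:
{"api": "send_rows", "payload": {
  "deltas": [
    [[0.012,-0.039,0,0,0,0],[0.012,-0.039,0,0,0,0],[0.012,-0.039,0,0,0,0],[0.012,-0.039,0,0,0,0],[0.012,-0.039,0,0,0,0],[0.012,-0.039,0,0,0,0],[0.012,-0.039,0,0,0,0],[0.012,-0.039,0,0,0,0]]
  ]
}}

```text
t: 2.5
tcp_pos: [0.4752, 0.1744, 0.3865]
eef_rot: [3.064, 0.694, -0.001]
ft_force: [0.6, 0.4, -0.8]
width: 0.0459
```

Call:
{"api": "send_rows", "payload": {
  "deltas": [
    [[0,0,0,0,0,-8.3],[0,0,0,0,0,-8.3],[0,0,0,0,0,-8.3],[0,0,0,0,0,-8.3],[0,0,0,0,0,-8.3],[0,0,0,0,0,-8.3],[0,0,0,0,0,-8.3],[0,0,0,0,0,-8.3]]
  ]
}}

```text
t: 3.3
tcp_pos: [0.4757, 0.1729, 0.3863]
eef_rot: [-2.177, -2.265, 0.001]
ft_force: [0.6, -0.2, -0.1]
width: 0.0461
```

```bash
cat > snap.py <<'E'
import sys
from station import readout, optics
from h import *
def snap(f,n="wrist"):
    i=optics.camera_info(n); p,d=optics.read_camera(n)
    c=dict(p=p,d=d,**{k:np.array(v) for k,v in i.items()}); np.savez(f+".npz",**c); cv2.imwrite(f"pics/{f}.png",p[:,:,::-1]); return c
E
python3 - <<'E'
from snap import *
c=snap("w1"); print(c["fx"],(-c["R"].T@c["t"]).round(3)); print(proj(c,[[.453,.296,.091],[.656,.1245,.078]]).round(0))
E
```

```text
385.53377098981946 [0.475 0.242 0.545]
[[307.  83.]
 [466. 238.]]
```

View pics/w1.png

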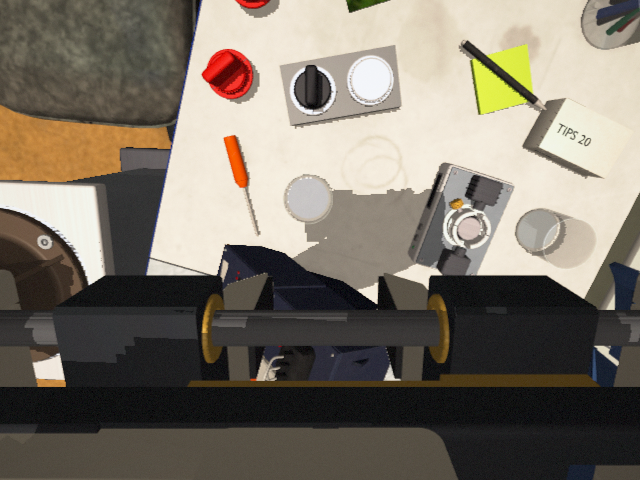

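The wrist view shows the bar at about (312,88), the blank at (370,78), and the collar at (467,229) with its yellow thumbscrew at (457,203). Refining the grip and socket positions from this view.

```bash
python3 - <<'E'
from h import *
c=load("w1.npz"); W=cloud(c); P=W.reshape(-1,3); mx=c["p"].reshape(-1,3).max(1).astype(int)
near=lambda x,y,r:np.hypot(P[:,0]-x,P[:,1]-y)<r
def rep(k,m):
    r=cv2.minAreaRect((P[m][:,:2]*1000).astype(np.float32)); print(k,m.sum(),np.round(r[0],1),np.round(r[1],1),round(r[2],1),np.median(P[m][:,2]).round(4))
rep("bartop",near(.453,.296,.05)&(P[:,2]>.084)&(P[:,2]<.1))
rep("blocks",near(.656,.124,.075)&(mx<80)&(P[:,2]>.06)&(P[:,2]<.085))
rep("blkall",near(.4885,.303,.1)&(mx<160)&(P[:,2]>.026)&(P[:,2]<.033))
D=P[:,:2]-[.656,.124]; t=np.radians(75.2); ey=np.array([np.cos(t),np.sin(t)]); ex=np.array([ey[1],-ey[0]]); a=D@ex;b=D@ey
rep("house",(abs(a)<.06)&(abs(b)<.085)&(P[:,2]>.044)&(P[:,2]<.053))
m=near(.656,.124,.032)&(mx>100)&(P[:,2]>.074)&(P[:,2]<.083)
rep("rim",m); print(cv2.minEnclosingCircle((P[m][:,:2]*1000).astype(np.float32)), P[m][:,:2].mean(0))
# bore: low points inside
m=near(.656,.124,.024)&(P[:,2]<.073)&(P[:,2]>.055); rep("disc",m); print(P[m][:,:2].mean(0))
m=near(.453,.296,.036)&(P[:,2]>.03)&(P[:,2]<.045)&(mx>150); rep("flange",m)
cv2.imwrite("pics/wc.png",cv2.resize(c["p"][150:290,400:530],(560,603)[::1],interpolation=2)[:600,:,::-1])
E
```

```text
bartop 509 [457.5 294.4] [13.5 41.4] 1.6 0.0908
blocks 424 [660.5 131.4] [131.8  32. ] 75.4 0.0722
blkall 183 [494.2 301. ] [137.9  69.8] 11.5 0.0304
house 3592 [660.6 134.6] [139.5  90.1] 75.0 0.0506
rim 411 [661.3 125.2] [60.4 48.2] 87.6 0.0783
((656.0286865234375, 124.31421661376953), 31.603870391845703) [0.66003892 0.13191006]
disc 614 [656.7 126.5] [42.  41.9] 18.1 0.0698
[0.65871132 0.1295482 ]
flange 1086 [455.3 295.3] [67.1 69.6] 11.6 0.0323
```

View pics/wc.png

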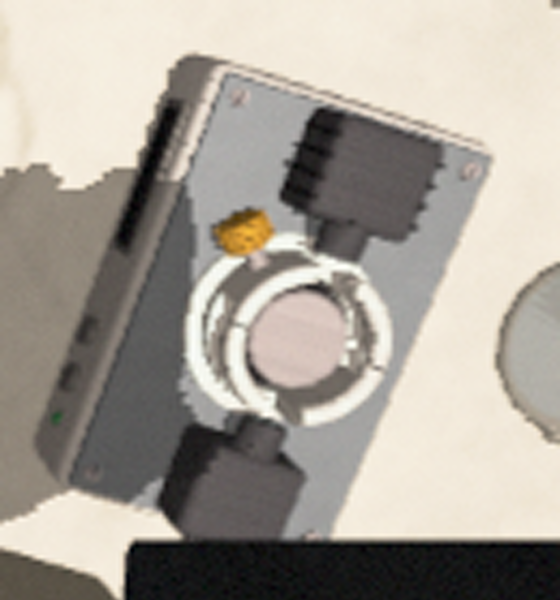

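Call:
{"api": "send_rows", "payload": {
  "deltas": [
    [[0.013,-0.0045,0.034,0,0,0],[0.013,-0.0045,0.034,0,0,0],[0.013,-0.0045,0.034,0,0,0],[0.013,-0.0045,0.034,0,0,0],[0,0,0,0,0,0],[0,0,0,0,0,0]]
  ]
}}

```text
t: 3.95
tcp_pos: [0.4562, 0.2241, 0.2512]
eef_rot: [-2.184, -2.257, 0.002]
ft_force: [0.5, 0.3, 1.0]
width: 0.046
```

```bash
python3 - <<'E'
from snap import *
s=readout.sense(); print(s["tcp_pos"].round(4),s["eef_rot"].round(4))
c=snap("w2"); W=cloud(c); P=W.reshape(-1,3); mx=c["p"].reshape(-1,3).max(1).astype(int); print((-c["R"].T@c["t"]).round(4))
near=lambda x,y,r:np.hypot(P[:,0]-x,P[:,1]-y)<r
m=near(.455,.296,.05)&(P[:,2]>.084)&(P[:,2]<.1)
r=cv2.minAreaRect((P[m][:,:2]*1000).astype(np.float32)); print(m.sum(),r,np.median(P[m][:,2]))
# pixel contour cast on z=.091
M=m.reshape(480,640).astype(np.uint8); k=max(cv2.findContours(M,0,1)[0],key=cv2.contourArea)[:,0]
print(cv2.minAreaRect((ray(c,k,.091)[:,:2]*1000).astype(np.float32)))
m=near(.455,.296,.034)&(P[:,2]>.033)&(P[:,2]<.038)&(mx>150); print("flange",cv2.minEnclosingCircle((P[m][:,:2]*1000).astype(np.float32)),np.median(P[m][:,2]))
# collar rim from w1
c=load("w1.npz"); print("rim from crop",ray(c,[(400+310/4.308,150+343/4.308)],.078))
E
```

```text
[0.4562 0.2241 0.2512] [-2.1845e+00 -2.2575e+00  1.6000e-03]
[0.4561 0.2934 0.4096]
889 ((457.6380920410156, 294.748779296875), (13.059211730957031, 41.289764404296875), 1.8070347309112549) 0.09097996927054923
((457.6128234863281, 294.7086486816406), (12.943194389343262, 40.789894104003906), 1.8389580249786377)
flange ((457.5259704589844, 294.8680114746094), 28.972795486450195) 0.03546979843860697
rim from crop [[0.66253919 0.13492943 0.078     ]]
```

Wrist measurements agree with each other: bar top and flange centres are both at (0.4575, 0.2948), yaw 1.8°, and the flange radius comes out at 29.0 mm. Descending.

Call:
{"api": "send_rows", "payload": {
  "deltas": [
    [[0.0353,0.0018,0.02,0,0,0],[0.0353,0.0018,0.02,0,0,0],[0,0,0.035,0,0,0],[0,0,0.04,0,0,0],[0,0,0.04,0,0,0],[0,0,0.025,0,0,0],[0,0,0.018,0,0,0],[0,0,0,0,0,0]]
  ]
}}

```text
t: 4.8
tcp_pos: [0.4583, 0.294, 0.0522]
eef_rot: [2.186, 2.256, -0.002]
ft_force: [-0.2, -0.2, 0.1]
width: 0.046
```

Call:
{"api": "send_rows", "payload": {
  "deltas": [
    [[0,0,0,0,0,0],[0,0,0,0,0,0],[0,0,0,0,0,0],[0,0,0,0,0,0],[0,0,0,0,0,0]]
  ],
  "jaw": -1
}}

```text
t: 5.3
tcp_pos: [0.4576, 0.2953, 0.0534]
eef_rot: [2.183, 2.258, 0.001]
ft_force: [-1.8, -0.7, 6.0]
width: 0.0137
```

```bash
python3 - <<'E'
from snap import *
s=readout.sense(); print({k:np.round(s[k],4) for k in ("t","tcp_pos","eef_rot","ft_force","moment","width","qpos")})
E
```

```text
{'t': np.float64(5.3), 'tcp_pos': array([0.4576, 0.2953, 0.0534]), 'eef_rot': array([2.1835e+00, 2.2583e+00, 1.3000e-03]), 'ft_force': array([-1.8271, -0.6738,  6.0195]), 'moment': array([-0.2635,  0.2495,  0.0305]), 'width': np.float64(0.0137), 'qpos': array([-0.2815,  0.579 , -0.5417,  1.9179,  0.4233,  0.7582, -1.0303])}
```

Call:
{"api": "send_rows", "payload": {
  "deltas": [
    [[0,0,-0.01,0,0,0],[0,0,-0.02,0,0,0],[0,0,-0.03,0,0,0],[0,0,-0.03,0,0,0],[0,0,-0.03,0,0,0],[0,0,-0.03,0,0,0],[0,0,0,0,0,0],[0,0,0,0,0,0]]
  ]
}}

```text
t: 6.1
tcp_pos: [0.4575, 0.2951, 0.2034]
eef_rot: [2.183, 2.258, 0.002]
ft_force: [0.2, -0.7, -1.3]
width: 0.0138
```

```bash
python3 - <<'E'
from snap import *
s=readout.sense(); print({k:np.round(s[k],4) for k in ("t","tcp_pos","eef_rot","ft_force","moment","width","qpos")})
c=snap("w3"); c2=snap("side3","side")
im=np.zeros((480,800,3),np.uint8); im[:,:640]=c["p"]; q=proj(c2,[s["tcp_pos"]])[0].astype(int); print(q)
cr=c2["p"][max(q[1]-60,0):q[1]+60,max(q[0]-40,0):q[0]+40]; cr=cv2.resize(cr,(160,240)); im[:240,640:]=cr
cv2.imwrite("pics/c3.png",im[:,:,::-1])
E
```

```text
{'t': np.float64(6.1), 'tcp_pos': array([0.4575, 0.2951, 0.2034]), 'eef_rot': array([2.1832e+00, 2.2582e+00, 1.8000e-03]), 'ft_force': array([ 0.1752, -0.688 , -1.342 ]), 'moment': array([-0.0127, -0.0815, -0.0335]), 'width': np.float64(0.0138), 'qpos': array([-0.1989,  0.4017, -0.6346,  1.7638,  0.2692,  1.0628, -0.8939])}
[373 175]
```

View pics/c3.png

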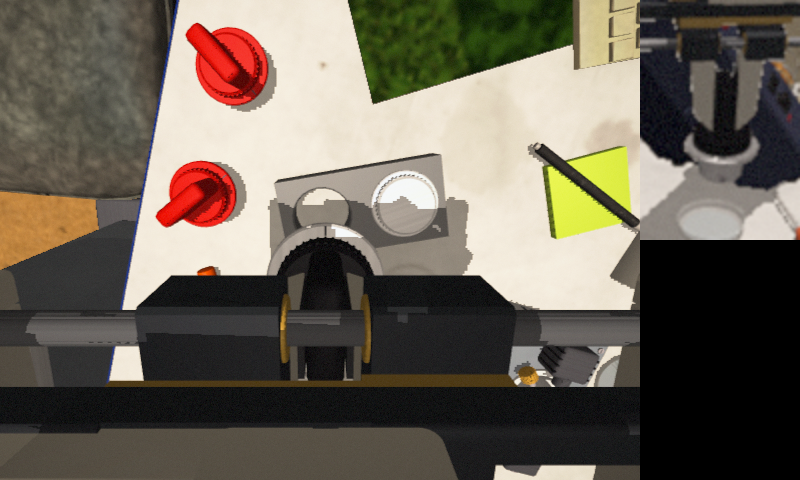

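Plug is held upright and clear of the block; the blank is undisturbed at (405,203). Moving to view the collar from above with the wrist camera.

Call:
{"api": "send_rows", "payload": {
  "deltas": [
    [[-0.0334,0.0253,-0.011,0,0,0],[-0.0334,0.0253,-0.011,0,0,0],[-0.0334,0.0253,-0.011,0,0,0],[-0.0334,0.0253,-0.011,0,0,0],[-0.0334,0.0253,-0.011,0,0,0],[-0.0334,0.0253,-0.011,0,0,0],[-0.0334,0.0253,-0.011,0,0,0],[0,0,0,0,0,8.3]]
  ]
}}

```text
t: 7.0
tcp_pos: [0.6457, 0.0596, 0.2784]
eef_rot: [2.348, 2.083, -0.004]
ft_force: [0.9, -0.5, -2.0]
width: 0.0143
```

Call:
{"api": "send_rows", "payload": {
  "deltas": [
    [[0,0,0,0,0,8.3],[0,0,0,0,0,0],[0,0,0,0,0,0],[0,0,0,0,0,0]]
  ]
}}

```text
t: 7.4
tcp_pos: [0.6419, 0.0677, 0.2791]
eef_rot: [-2.482, -1.925, 0.002]
ft_force: [0.1, 0.3, -1.6]
width: 0.0138
```

```bash
python3 - <<'E'
from snap import *
s=readout.sense(); print({k:np.round(s[k],4) for k in ("t","tcp_pos","eef_rot","ft_force","moment","width","qpos")})
c=snap("w4"); W=cloud(c); P=W.reshape(-1,3); mx=c["p"].reshape(-1,3).max(1).astype(int); print((-c["R"].T@c["t"]).round(4))
near=lambda x,y,r:np.hypot(P[:,0]-x,P[:,1]-y)<r
def rep(k,m):
    r=cv2.minAreaRect((P[m][:,:2]*1000).astype(np.float32)); print(k,m.sum(),np.round(r[0],1),np.round(r[1],1),round(r[2],1),np.median(P[m][:,2]).round(4))
C=np.array([.661,.135]); D=P[:,:2]-C; t=np.radians(75.2); ey=np.array([np.cos(t),np.sin(t)]); ex=np.array([ey[1],-ey[0]]); a=D@ex;b=D@ey
rep("house",(abs(a)<.06)&(abs(b)<.085)&(P[:,2]>.044)&(P[:,2]<.053))
rep("blocks",(abs(a)<.04)&(abs(b)<.085)&(mx<80)&(P[:,2]>.06)&(P[:,2]<.075))
m=near(*C,.03)&(P[:,2]>.0755)&(P[:,2]<.081)
rep("rim",m); print(cv2.minEnclosingCircle((P[m][:,:2]*1000).astype(np.float32)))
M=m.reshape(480,640).astype(np.uint8); k=max(cv2.findContours(M,0,1)[0],key=cv2.contourArea)[:,0]
h=ray(c,k,.078)[:,:2]*1000; print("hull circle",cv2.minEnclosingCircle(h.astype(np.float32)))
u,v=k.mean(0).astype(int); x0,y0=max(0,u-75),max(0,v-75)
print(u,v); cv2.imwrite("pics/c4.png",cv2.resize(c["p"][y0:y0+150,x0:x0+150],(600,600),interpolation=2)[:,:,::-1])
# flange held: gripped plug flange top z = tcp-.004-.0135
z=s["tcp_pos"][2]-.0175
m=near(*s["tcp_pos"][:2],.033)&(abs(P[:,2]-z)<.004); rep("flange",m)
M=P[m][:,:2]; A=np.c_[2*M,np.ones(len(M))]
print("flange z",np.median(P[m][:,2]),z)
E
```

```text
{'t': np.float64(7.4), 'tcp_pos': array([0.6419, 0.0677, 0.2791]), 'eef_rot': array([-2.4825e+00, -1.9246e+00,  1.6000e-03]), 'ft_force': array([ 0.1422,  0.2807, -1.6293]), 'moment': array([ 0.0184, -0.1061,  0.0614]), 'width': np.float64(0.0138), 'qpos': array([ 0.1231,  0.4847, -0.4872,  1.4079,  0.2279,  1.3061, -0.6279])}
[0.6612 0.1348 0.4375]
house 8132 [662.1 134.4] [138.3  91.4] 75.2 0.0504
blocks 219 [661.4 133.3] [132.7  32.5] 74.8 0.0733
rim 840 [662.  134.4] [47.2 47.3] 30.5 0.0782
((662.4899291992188, 134.50794982910156), 29.839004516601562)
hull circle ((667.5524291992188, 132.9271240234375), 23.07923698425293)
342 134
flange 2212 [648.2  83.2] [26.  57.2] 75.6 0.261
flange z 0.26104642838496717 0.26159121759282755
```

View pics/c4.png

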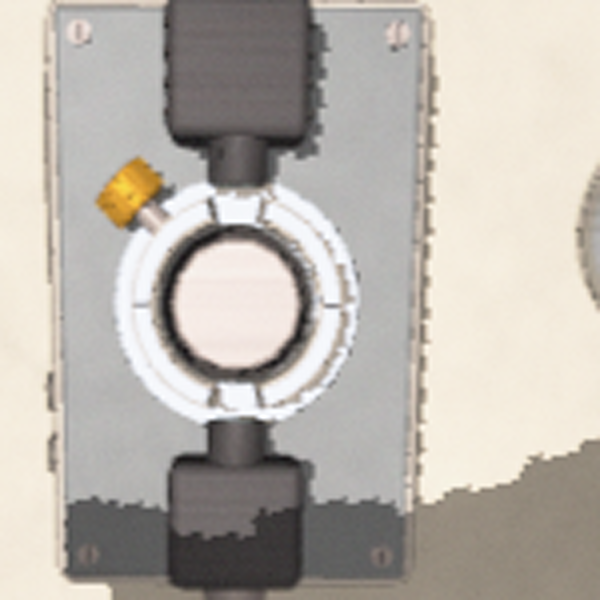

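Rim and housing centres agree at (0.662, 0.1344), yaw 75.2°, with slots at photometer ±y. The held flange shows about 2 mm lateral wrist-camera bias. I'll go above the collar and check flange against rim within the same static images.

Call:
{"api": "send_rows", "payload": {
  "deltas": [
    [[0.035,0,0,0,0,0],[0.0346,0.0007,0,0,0,0.4],[0,0,0.04,0,0,0],[0,0,0.04,0,0,0],[0,0,0.03,0,0,0],[0,0,0.02,0,0,0],[0,0,0,0,0,0],[0,0,0,0,0,0]]
  ]
}}

```text
t: 8.25
tcp_pos: [0.6607, 0.1348, 0.1502]
eef_rot: [-2.492, -1.912, -0.0]
ft_force: [-0.2, 0.7, 0.6]
width: 0.0139
```

```bash
python3 - <<'E'
from snap import *
from scipy.optimize import least_squares
s=readout.sense(); print({k:np.round(s[k],4) for k in ("t","tcp_pos","eef_rot","ft_force","width","qpos")})
T=s["tcp_pos"]; t=np.radians(75.2); ey=np.array([np.cos(t),np.sin(t)]); ex=np.array([ey[1],-ey[0]])
w4=load("w4.npz"); print("w4 cx",w4["cx"],"collar by eye",ray(w4,[(267+237/4,59+303/4)],.078).round(4))
ims=[]
for n in ("scene","side"):
    c=snap(n+"5",n); z=load(n+"0.npz"); P0=cloud(z).reshape(-1,3); P=cloud(c).reshape(-1,3); mx=c["p"].reshape(-1,3).max(1)
    D=P0[:,:2]-[.658,.136]; m=(abs(D@ex)<.06)&(abs(D@ey)<.085)&(P0[:,2]>.046)&(P0[:,2]<.053)
    print(n,"house0",[np.round(q,1) for q in cv2.minAreaRect((P0[m][:,:2]*1000).astype(np.float32))])
    m0=(np.hypot(D[:,0],D[:,1])<.028)&(P0[:,2]>.0755)&(P0[:,2]<.081); print("  rim0",[np.round(q,1) for q in cv2.minAreaRect((P0[m0][:,:2]*1000).astype(np.float32))],cv2.minEnclosingCircle((P0[m0][:,:2]*1000).astype(np.float32)))
    zf=T[2]-.004-.0135; m=(np.hypot(*(P[:,:2]-T[:2]).T)<.036)&(abs(P[:,2]-zf)<.006)&(mx>110)
    print("  flange",m.sum(),[np.round(q,1) for q in cv2.minAreaRect((P[m][:,:2]*1000).astype(np.float32))],cv2.minEnclosingCircle((P[m][:,:2]*1000).astype(np.float32)),np.median(P[m][:,2]).round(4),zf.round(4))
    q=proj(c,[T])[0].astype(int); ims.append(cv2.resize(c["p"][q[1]-50:q[1]+60,q[0]-55:q[0]+55],(400,400),interpolation=2)); print(q)
cv2.imwrite("pics/c5.png",np.hstack(ims)[:,:,::-1])
E
```

```text
{'t': np.float64(8.25), 'tcp_pos': array([0.6607, 0.1348, 0.1502]), 'eef_rot': array([-2.4922e+00, -1.9123e+00, -2.0000e-04]), 'ft_force': array([-0.2303,  0.6966,  0.5545]), 'width': np.float64(0.0139), 'qpos': array([ 0.0074,  0.6261, -0.4646,  1.5   ,  0.3009,  1.0868, -0.7835])}
w4 cx 325.14183282857636 collar by eye [[0.6623 0.1345 0.078 ]]
scene house0 [array([654.2, 136.9]), array([133.3,  84.8]), np.float64(75.0)]
  rim0 [array([655.8, 135.5]), array([47.7, 45.3]), np.float64(19.7)] ((655.65185546875, 137.0146484375), 24.977184295654297)
  flange 70 [array([650. , 140.3]), array([54.7, 38.3]), np.float64(58.0)] ((655.487060546875, 137.58169555664062), 29.080469131469727) 0.1302 0.1327
[360 177]
side house0 [array([659.6, 136.9]), array([139.1,  88. ]), np.float64(75.4)]
  rim0 [array([659.9, 135.6]), array([42. , 48.1]), np.float64(72.9)] ((660.0123291015625, 136.8159942626953), 24.3550968170166)
  flange 126 [array([659.1, 142.4]), array([56.1, 43.2]), np.float64(13.5)] ((660.5611572265625, 136.26039123535156), 29.599655151367188) 0.1311 0.1327
[262 159]
```

View pics/c5.png

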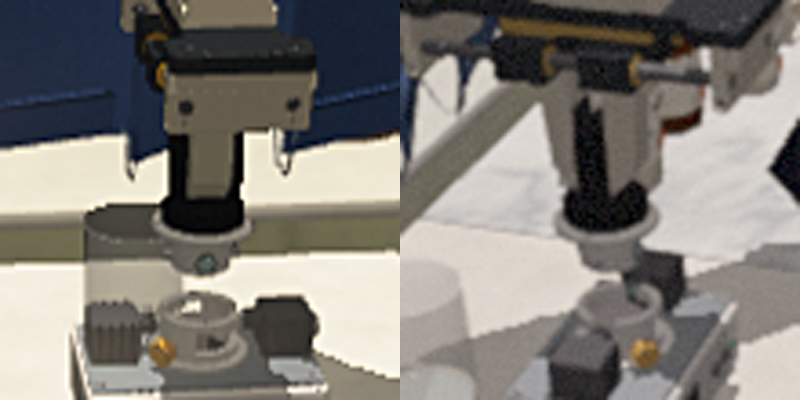

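Both static views put the flange and rim circles concentric within 0.6 mm. Inserting in small steps and watching force.

Call:
{"api": "send_rows", "payload": {
  "deltas": [
    [[0,0,0.012,0,0,0],[0,0,0.01,0,0,0],[0,0,0.004,0,0,0],[0,0,0.003,0,0,0],[0,0,0.003,0,0,0],[0,0,0,0,0,0]]
  ]
}}

```text
t: 8.95
tcp_pos: [0.6605, 0.1346, 0.1173]
eef_rot: [-2.493, -1.911, 0.001]
ft_force: [-0.5, -0.4, -0.5]
width: 0.0135
```

Call:
{"api": "send_rows", "payload": {
  "deltas": [
    [[0,0,0.003,0,0,0],[0,0,0.003,0,0,0],[0,0,0,0,0,0]]
  ]
}}

```text
t: 9.25
tcp_pos: [0.6609, 0.1347, 0.1119]
eef_rot: [2.493, 1.911, 0.001]
ft_force: [0.3, 1.2, 2.5]
width: 0.0142
```

Call:
{"api": "send_rows", "payload": {
  "deltas": [
    [[0,0,0.003,0,0,0],[0,0,0.003,0,0,0],[0,0,0.003,0,0,0],[0,0,0,0,0,0],[0,0,0,0,0,0]]
  ]
}}

```text
t: 9.75
tcp_pos: [0.6609, 0.1348, 0.1039]
eef_rot: [2.493, 1.911, 0.002]
ft_force: [-2.6, -0.8, 9.5]
width: 0.0139
```

```bash
python3 - <<'E'
from snap import *
s=readout.sense(); print({k:np.round(s[k],4) for k in ("t","tcp_pos","eef_rot","ft_force","moment","width","qpos")})
T=s["tcp_pos"]
for n in ("scene","side"):
    c=snap(n+"6",n);P=cloud(c).reshape(-1,3); mx=c["p"].reshape(-1,3).max(1); zf=T[2]-.0181
    m=(np.hypot(*(P[:,:2]-T[:2]).T)<.034)&(abs(P[:,2]-zf)<.008)&(mx>110)
    print(n,m.sum(),cv2.minEnclosingCircle((P[m][:,:2]*1000).astype(np.float32)),np.percentile(P[m][:,2],[10,50,90]).round(4),zf.round(4))
E
```

```text
{'t': np.float64(9.75), 'tcp_pos': array([0.6609, 0.1348, 0.1039]), 'eef_rot': array([2.4930e+00, 1.9107e+00, 1.6000e-03]), 'ft_force': array([-2.5658, -0.7748,  9.5228]), 'moment': array([-0.2016,  0.7144,  0.0191]), 'width': np.float64(0.0139), 'qpos': array([-5.0000e-04,  6.6990e-01, -4.5020e-01,  1.5453e+00,  3.2710e-01,
        1.0007e+00, -8.0640e-01])}
scene 105 ((655.4617309570312, 136.54867553710938), 29.24251365661621) [0.0807 0.0835 0.0848] 0.0858
side 127 ((660.9259033203125, 136.92393493652344), 29.03162384033203) [0.0818 0.0837 0.0852] 0.0858
```

Pins are about 12.7 mm below the rim and the spring force is as expected. Going 1 mm deeper, then turning clockwise (+tool z).

Call:
{"api": "send_rows", "payload": {
  "deltas": [
    [[0,0,0.0012,0,0,0],[0,0,0,0,0,0],[0,0,0,0,0,4],[0,0,0,0,0,6],[0,0,0,0,0,6]]
  ]
}}

```text
t: 10.35
tcp_pos: [0.661, 0.1352, 0.103]
eef_rot: [2.738, 1.54, 0.003]
ft_force: [-3.2, -0.4, 10.6]
width: 0.0137
```

```bash
cat > st.py <<'E'
from snap import *
s=readout.sense(); print({k:np.round(s[k],4) for k in ("t","tcp_pos","ft_force","moment","width","qpos")}); e=s["eef_rot"]; print("yaw x",np.degrees(2*np.arctan2(e[1],e[0]))%360)
E
python3 st.py
```

```text
{'t': np.float64(10.35), 'tcp_pos': array([0.661 , 0.1352, 0.103 ]), 'ft_force': array([-3.2294, -0.3922, 10.5589]), 'moment': array([-0.0334,  0.7033,  0.0431]), 'width': np.float64(0.0137), 'qpos': array([-0.0429,  0.6583, -0.3799,  1.5503,  0.2756,  0.9844, -1.0497])}
yaw x 58.70948045108127
```

Call:
{"api": "send_rows", "payload": {
  "deltas": [
    [[0,0,0,0,0,8],[0,0,0,0,0,8],[0,0,0,0,0,8],[0,0,0,0,0,8]]
  ]
}}

```text
t: 10.75
tcp_pos: [0.6611, 0.1352, 0.1031]
eef_rot: [-3.057, -0.723, -0.003]
ft_force: [-2.9, 1.0, 10.9]
width: 0.0136
```

```bash
python3 st.py
```

```text
{'t': np.float64(10.75), 'tcp_pos': array([0.6611, 0.1352, 0.1031]), 'ft_force': array([-2.8884,  1.0086, 10.9124]), 'moment': array([-0.0268,  0.8013,  0.0648]), 'width': np.float64(0.0136), 'qpos': array([-0.1301,  0.6391, -0.2383,  1.5591,  0.1722,  0.9621, -1.5276])}
yaw x 26.631208847636856
```

Call:
{"api": "send_rows", "payload": {
  "deltas": [
    [[0,0,0,0,0,8],[0,0,0,0,0,8],[0,0,0,0,0,8],[0,0,0,0,0,8],[0,0,0,0,0,6],[0,0,0,0,0,3.4],[0,0,0,0,0,0]]
  ]
}}

```text
t: 11.45
tcp_pos: [0.6611, 0.135, 0.103]
eef_rot: [-3.116, 0.398, -0.003]
ft_force: [-2.7, -1.6, 10.3]
width: 0.0136
```

```bash
python3 st.py
```

```text
{'t': np.float64(11.45), 'tcp_pos': array([0.6611, 0.135 , 0.103 ]), 'ft_force': array([-2.6995, -1.5622, 10.3014]), 'moment': array([-0.0642,  0.8212, -0.0794]), 'width': np.float64(0.0136), 'qpos': array([-0.2474,  0.6256, -0.0524,  1.571 ,  0.0381,  0.9443, -2.1372])}
yaw x 345.4320391711478
```

Call:
{"api": "send_rows", "payload": {
  "deltas": [
    [[0,0,-0.001,0,0,0],[0,0,-0.001,0,0,0],[0,0,-0.001,0,0,0],[0,0,-0.001,0,0,0],[0,0,0,0,0,0],[0,0,0,0,0,0]]
  ]
}}

```text
t: 12.05
tcp_pos: [0.6611, 0.135, 0.1067]
eef_rot: [-3.116, 0.395, -0.002]
ft_force: [-2.9, -0.2, 7.5]
width: 0.0139
```

```bash
python3 st.py
```

```text
{'t': np.float64(12.05), 'tcp_pos': array([0.6611, 0.135 , 0.1067]), 'ft_force': array([-2.9132, -0.2347,  7.4686]), 'moment': array([ 0.0142,  0.6219, -0.0243]), 'width': np.float64(0.0139), 'qpos': array([-0.2465,  0.6218, -0.0535,  1.5677,  0.038 ,  0.9515, -2.135 ])}
yaw x 345.5481670087467
```

Call:
{"api": "send_rows", "payload": {
  "deltas": [
    [[0,0,-0.0006,0,0,0],[0,0,-0.0006,0,0,0],[0,0,0,0,0,0],[0,0,0,0,0,0],[0,0,0,0,0,0]]
  ]
}}

```text
t: 12.55
tcp_pos: [0.661, 0.135, 0.1077]
eef_rot: [-3.116, 0.395, -0.002]
ft_force: [-1.2, 1.1, 7.9]
width: 0.0137
```

```bash
cat st.py > st2.py; cat >> st2.py <<'E'
T=s["tcp_pos"]; ims=[]
for n in ("scene","side"):
    c=snap(n+"7",n);P=cloud(c).reshape(-1,3); mx=c["p"].reshape(-1,3).max(1); zf=T[2]-.0181
    m=(np.hypot(*(P[:,:2]-T[:2]).T)<.034)&(abs(P[:,2]-zf)<.008)&(mx>110)
    print(n,m.sum(),cv2.minEnclosingCircle((P[m][:,:2]*1000).astype(np.float32)),np.percentile(P[m][:,2],[10,50,90]).round(4),zf.round(4))
    q=proj(c,[T])[0].astype(int); ims.append(cv2.resize(c["p"][q[1]-50:q[1]+60,q[0]-55:q[0]+55],(400,400),interpolation=2))
cv2.imwrite("pics/c7.png",np.hstack(ims)[:,:,::-1])
E
python3 st2.py
```

```text
{'t': np.float64(12.55), 'tcp_pos': array([0.661 , 0.135 , 0.1077]), 'ft_force': array([-1.2042,  1.1475,  7.8799]), 'moment': array([ 0.0567,  0.4941, -0.0817]), 'width': np.float64(0.0137), 'qpos': array([-0.2465,  0.6208, -0.0535,  1.5668,  0.0379,  0.9535, -2.1349])}
yaw x 345.5476673309943
scene 107 ((655.9451904296875, 137.27879333496094), 28.780244827270508) [0.085  0.0875 0.0889] 0.0896
side 141 ((661.1475830078125, 137.718505859375), 29.863800048828125) [0.0848 0.0876 0.0896] 0.0896
```

View pics/c7.png

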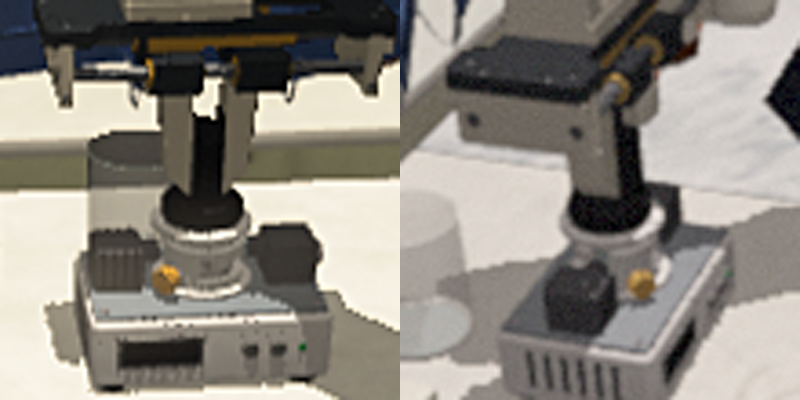

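Seated visually: bar along the photometer's x, flange clear of the rim. Raising 0.8 mm more to feel the slot roof.

Call:
{"api": "send_rows", "payload": {
  "deltas": [
    [[0,0,-0.0004,0,0,0],[0,0,-0.0004,0,0,0],[0,0,0,0,0,0],[0,0,0,0,0,0],[0,0,0,0,0,0]]
  ]
}}

```text
t: 13.15
tcp_pos: [0.661, 0.135, 0.1084]
eef_rot: [-3.116, 0.395, -0.002]
ft_force: [-1.5, -0.2, 6.3]
width: 0.0141
```

```bash
python3 st.py
```

```text
{'t': np.float64(13.15), 'tcp_pos': array([0.661 , 0.135 , 0.1084]), 'ft_force': array([-1.4627, -0.1759,  6.3027]), 'moment': array([ 0.1007,  0.4348, -0.0131]), 'width': np.float64(0.0141), 'qpos': array([-0.2465,  0.6201, -0.0534,  1.5661,  0.0378,  0.9549, -2.1348])}
yaw x 345.5499785897876
```

Call:
{"api": "send_rows", "payload": {
  "deltas": [
    [[0,0,-0.0003,0,0,0],[0,0,-0.0003,0,0,0],[0,0,-0.0003,0,0,0],[0,0,0,0,0,0],[0,0,0,0,0,0]]
  ]
}}

```text
t: 13.65
tcp_pos: [0.661, 0.1349, 0.1087]
eef_rot: [-3.116, 0.395, -0.001]
ft_force: [2.5, 2.0, 3.2]
width: 0.0138
```

```bash
python3 st.py
```

```text
{'t': np.float64(13.65), 'tcp_pos': array([0.661 , 0.1349, 0.1087]), 'ft_force': array([2.4944, 2.0355, 3.2215]), 'moment': array([ 0.4853, -0.2816, -0.0086]), 'width': np.float64(0.0138), 'qpos': array([-0.2465,  0.62  , -0.0533,  1.5657,  0.0376,  0.956 , -2.1347])}
yaw x 345.54612863029854
```

Roof contact felt: 0.9 mm was commanded, only 0.3 mm moved, and the force dropped by 3 N. So the pins are in the seats and locked. Easing back 0.5 mm, then handing in.

Call:
{"api": "send_rows", "payload": {
  "deltas": [
    [[0,0,0.0005,0,0,0],[0,0,0,0,0,0],[0,0,0,0,0,0],[0,0,0,0,0,0]]
  ]
}}

```text
t: 14.05
tcp_pos: [0.661, 0.1349, 0.1084]
eef_rot: [-3.116, 0.395, -0.002]
ft_force: [0.8, 1.9, 6.4]
width: 0.0142
```

```bash
python3 st.py; python3 -c "
from station import bot
print(bot.close_job())"
```

```text
{'t': np.float64(14.05), 'tcp_pos': array([0.661 , 0.1349, 0.1084]), 'ft_force': array([0.7809, 1.8927, 6.4472]), 'moment': array([ 0.4379, -0.109 , -0.0424]), 'width': np.float64(0.0142), 'qpos': array([-0.2465,  0.6201, -0.0533,  1.566 ,  0.0377,  0.9553, -2.1347])}
yaw x 345.54739093814675
the job is handed in; nothing more can be done
None
```

The filter plug is in the photometer's bayonet socket, turned a quarter turn and locked. The gripper still holds it, and I handed the job in at 14.05 s. I gripped the black-bar plug, lifted it from the storage block, pushed its pins about 13.5 mm below the rim, turned it 90° clockwise and let the spring lift the pins.

**Last checks**
- **Angle:** the bar's yaw is −14.5°, against −14.8° for the photometer's x axis.
- **Pin height:** the pins are about 0.3 mm above nominal seat height. When I raised the tool 0.9 mm it moved only 0.3 mm and the force dropped 3 N, so the pins are against the slot roof.
- **Spring and grip:** the wrist reads 6.4 N upward, which fits the 8 N seated spring less the plug's weight. The jaws are at 14 mm on the bar.
- **Upright:** I judged this only from the tool orientation (under 0.1° of tilt) and the pictures, not from the plug itself.

**Disagreements:** the wrist and static cameras differed by 2 to 6 mm in absolute position. I settled this by comparing plug and collar within the same static images. Before insertion they agreed within 0.6 mm; in the last pair, flange against the earlier rim reading, within about 1.5 mm.

I did not measure the bystanders again at the end. The blanking plug looked undisturbed just after the lift, and no contact was felt on the way.

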